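# Run the bench mill from its bayonet lid, held short of the lock

### The arm

A 6-joint arm with a two-finger parallel gripper is mounted at the origin on the work surface. World frame = base frame: x ahead of the robot, y to its left, z up, the work surface at z = 0. Lengths are in m, angles in rad, forces in N, time in s.
With the tool pointing down it reaches from about 0.375 to 0.975 m from the base axis. Payload 3.8 kg.
Tool frame: the origin (TCP) lies midway between the tips of the shut fingers; the grasp point (between the pads) lies 19 mm behind it; z points along the fingers, y is the direction in which the jaws open and shut (so a half turn about z gives the same grasp; the last joint's range is limited). The gripper opens to 85 mm and grips with 20 to 120 N. Pads are 22 mm wide; open, the fingers measure 114 mm over their backs; the gripper's body (76 mm by 85 mm) begins 54 mm behind the grasp point. The pads swing forward as they close: fully open they stand 13 mm farther back than shut.
Start: joints at [1.305, 0.264, 1.604, -0, 1.274, -0.037], TCP at [0.153, 0.657, 0.195] pointing down, gripper open.
Joint ranges: [-2.63, 2.63], [-0.94, 2.18], [0.31, 2.57], [-1.31, 4.45], [0, 2.66], [-2.55, 2.55]. Speed limits (rad/s): [2.57, 2.57, 3.14, 3.14, 3.14, 3.14].

### API

Orientations are given as a rotation vector (axis times angle).
In Python, from workcell import bot gives the robot as it stands.
- The arm moves only by the shell command python3 -m inch 'ROWS' [FORCE]. ROWS is JSON, a list of rows, each an object of numbers: "dx", "dy", "dz": the shift along the tool's x, y, z in m; "ax", "ay", "az": the turn, a rotation vector about the tool's x, y, z in degrees; "fingers": the opening, from -1 (shut) to 1 (fully open). A call has 1 to 20 rows; each row is the pose to reach, as a shift and turn from the pose measured when the call began, along the tool's axes at that moment; what a row does not reach only later rows make up. A row lasts 1/8 s, in which the tool goes at most 62.5 mm and 10.7 degrees, less where a joint would pass 70% of its speed; a pose out of reach is approached as far as the arm can. A call with a gripper value outside its range is refused whole. The fingers move at their own pace and stop on an object; FORCE is the grip in N (left out, the last holds). Time passes only in rows, so rows that repeat a pose let the fingers close. It gives the time, the measured TCP pose, the force and the opening at its end, in the units of the state.
- bot.read_state(): the state, without advancing time (a new reading comes with each control period).
- bot.read_camera(name): name is "side" or "top"; returns (picture, depth): 400x640x3 uint8, blue, green, red; 400x640 float32, m along the optical axis (not along the pixel's ray), 0 where there is no reading.
- bot.get_calibration(name): a dict with "intrinsics" (3x3 intrinsics, pixels), "distortion" ([k1, k2, p1, p2, k3] as OpenCV has them; the pictures are not rectified), "view" (4x4, takes a point from world to camera coordinates). Camera axes: x right, y down, z forward; pixel columns grow to the right and rows downward; lengths in m; the calibration is good to about 2 mm. A picture is of the moment at which its call begins. get_calibration takes no time and is no camera call.
- bot.finish_job(): hands the job in, once; it reports no verdict.
Trained networks look in the newest picture that a camera, given by its name, has taken for a name from the list of things; names that differ only in an ending like _2 or _b are one class to them, and where a whole thing is asked for, a point or a joint stands for the part that bears it (a point fixed in the world has none). Each returns a list of dicts, best first, with "p" (0 to 1); they miss things now and then, are a little off and sometimes report something else, mostly with a low value. They report only what shows in the picture. A call takes as long as a camera call. They do not tell look-alikes from the thing itself.
- bot.masks_of(camera, thing): "region" (400x640 bool, what is visible of it) and "box" ([left, top, right, bottom] in pixels, round what is visible of it).
The state is a dict: "time": time; "q": joint angles; "joint_vel": joint speeds; "joint_torque": joint torques, N m; "tool_pos": TCP position; "tcp_rot": TCP orientation; "wrist_force": force on the tool from outside, world axes, zero at the start; "torque": the same for the moment, N m; "width": opening from 0.0 (shut) to 1.0 (fully open).
Only numpy, scipy, OpenCV 4.12 (cv2) and the standard library are available. Lean on these libraries where they do the work, as an engineer would, in place of code of your own. Each camera call takes 0.05 s, during which the arm holds its last target. There are 200 camera calls.

### The job

Switch the green bench mill on with its green start button: press it right down and let it come up again, and do not touch the red stop button. Then fit the orange-handled bayonet lid on the mill's bowl at the white marks, turn it clockwise half-way to the green run marks, and keep holding it there against its return spring: the mill only pulses while the lid is held, and it must not go on to the red marks, where it clicks into the lock. Finish while still holding the lid at the green marks, and leave everything else on the bench where it is.

Things in the scene. Friction and masses are not known exactly. Their poses are not given: they have to be found in the camera images.
- mill: Green bench mill, fixed, upright, at a new place and yaw each time. Origin: on its bowl's axis at bench height; x from the low control nose (-x, robot side) to the back, z up. Housing x and y +-85 and +-75 mm, 120 mm high; nose x -155 to -80 mm, 90 mm high. Round aluminium bayonet collar on top about the origin's axis, from z 120 to 165 mm, outer radius 64 mm.
- collar_top (a point): Centre of the bayonet collar's mouth, level with its flat top, 165 mm over the bench. Mouth radius 46 mm. Its 11 mm lip has two facing slots (24 mm wide, out to radius 55 mm) for the lid's lugs; under the lip the lugs can turn. Stops keep the seated lid between about +0.75 and -0.75 rad from the mill's x axis.
- white_mark (a point): One of two facing white marks on the collar's rim, 61 mm from the axis, +0.70 rad counter-clockwise (from above) from the mill's x axis; its twin is at +0.70 + pi. The lug slots are beside them: the lid goes straight down here.
- green_mark (a point): One of two facing green run marks on the rim, in line with the mill's x axis (back; twin at the front). The lid's bar and pointers are to be held in line with them, 0.70 rad clockwise from the white marks.
- red_mark (a point): One of two facing red lock marks on the rim, at -0.70 rad from the mill's x axis (twin across the bowl): the lid clicks into the lock shortly before and at these.
- lid: Bayonet lid, 0.15 to 0.3 kg, upright on the bench beside the mill, any yaw. Origin: centre of its underside, z up; 59 mm high. Grey plug, radius 44 mm (41 mm at its foot), z 0 to 20 mm; black rim, radius 55.5 mm, z 20 to 27 mm: its underside rests on the collar's top when the lid is home, the origin then on the mill's axis 145 mm over the bench (play 2 mm sideways, 2.5 mm up).
- lid_bar (a point): Centre of the lid's orange grip bar, 43 mm over the lid's underside: bar 62 mm long along the lid's x, 16 mm thick along y, from z 27 to 59 mm of the lid. It is a grip for two fingers from above.
- lid_lug (a point): Outer end of one of the lid's two lugs, at lid x +52 mm and z 3 mm; the other is across, at x -52 mm, so the lid is the same turned by pi. They lie at the foot of the plug under the bar's ends, 18 mm wide, 6 mm high; white pointers on the rim stand above them.
- run_switch (a joint): Sprung lever hidden in the collar, turned by a lug of the seated lid, rad. With the lid's x axis at angle a from the mill's (0.70 at the white marks, 0 at the green) it reads about 0.57 - a (give or take 0.04), not below 0: 0 at white, 0.57 at green, 1.27 at red. Its spring turns the lid back counter-clockwise, 0.10 N m at 0, 0.20 N m at 0.57: let go, the lid runs back.
- lock_catch (a joint): One of two sprung catch noses hidden in the collar, m: 0 until the lid is at about -0.4 rad from the mill's x axis; pushed out by more than 1 mm as the lid enters the lock click, near -0.55 rad.
- lock_catch2 (a joint): The other catch nose, across the bowl; as lock_catch.
- start_button (a joint): Green push button, m: 0 is up, 0.006 is fully down; 5 N holds it fully down and its spring brings it up.
- start_button_top (a point): Centre of the top face of the green start button (radius 13 mm), on the left of the mill's nose seen from the robot, at mill x -0.120, y +0.036, 108 mm above the bench; pressed straight down.
- stop_button (a joint): Red push button, m: 0 is up, 0.006 fully down. Beside the green one at mill x -0.120, y -0.036, same size and height. To be left alone.
- tin: Bystander: open steel tin, 84 mm across, 65 mm high, origin under its centre; stands at the other side of the mill from the lid.
- brush: Bystander: hand brush, 200 mm long along x, 20 mm high, lying behind the mill on the left.
- offcut: Bystander: wood offcut 110 x 45 x 28 mm, origin under its centre, behind the mill on the right.
- square: Bystander: joiner's try square lying flat, wooden stock 110 mm along y at its origin and steel blade 158 mm to +x, 20 mm high, between robot and bench left.
- glue: Bystander: white glue bottle, 56 mm across, 150 mm high, far left.
- screw_jar: Bystander: glass screw jar, 64 mm across, 80 mm high, far right.
Not all that is in view belongs to the job. Leave any brown, pink or yellow look-alike of the lid alone.

How it is judged:
By the outcome, as a careful person would: the job done as asked, in the order asked, and still so for the second after the job is handed in, while the arm keeps its last pose, push and grip.
It also fails if it takes over 51 s, if anything falls off the work surface, if the arm or the gripper's body presses on something with over 40 N, if the wrist force passes 120 N, or if a joint passes its speed limit or range.

## Working session

There is one attempt and no reset: what is moved stays moved. The work goes in short steps, Python scripts to look and compute and a shell command to move; the robot and the scene stay as the last step left them, time stands still between calls to the robot, and variables do not carry over. Pictures are saved under pics/ and viewed, about 8 in all and at most 12, crops included, and the job is handed in when it is done.

```bash
ls; mkdir -p pics
cat > h.py <<'E'
import numpy as np, cv2
from workcell import bot
from scipy.spatial.transform import Rotation as R
def pts(cam, depth, mask):
    c=bot.get_calibration(cam); K=np.array(c["intrinsics"]);D=np.array(c["distortion"]);V=np.array(c["view"])
    v,u=np.nonzero(mask&(depth>0)); z=depth[v,u]
    n=cv2.undistortPoints(np.c_[u,v].astype(float)[:,None],K,D)[:,0]
    P=np.c_[n*z[:,None],z]
    return (P-V[:3,3])@V[:3,:3], np.c_[u,v]
def proj(cam,P):
    c=bot.get_calibration(cam); V=np.array(c["view"])
    return cv2.projectPoints(np.atleast_2d(P).astype(float),cv2.Rodrigues(V[:3,:3])[0],V[:3,3],np.array(c["intrinsics"]),np.array(c["distortion"]))[0][:,0]
E
python3 - <<'E'
from h import *
s=bot.read_state(); print({k:np.round(v,3).tolist() for k,v in s.items()})
for c in ("top","side"):
    im,d=bot.read_camera(c); cv2.imwrite(f"pics/{c}0.png",im); np.save(f"{c}0.npy",d)
    V=np.array(bot.get_calibration(c)["view"]); print(c,"pos",np.round(-V[:3,:3].T@V[:3,3],3),"fwd",V[2,:3].round(2))
    for t in ("mill","lid","lid_bar","start_button","stop_button","tin"):
        for r in bot.masks_of(c,t)[:3]:
            P,_=pts(c,d,r["region"]); print(c,t,round(r["p"],2),np.round(r["box"]).tolist(),np.median(P,0).round(3) if len(P) else None)
E
```

```text
pics
{'time': 0.0, 'q': [1.305, 0.265, 1.605, -0.0, 1.274, -0.037], 'joint_vel': [-0.0, -0.001, -0.001, 0.001, 0.0, 0.002], 'joint_torque': [0.001, -51.512, -36.731, 0.0, 0.013, -0.0], 'tool_pos': [0.153, 0.657, 0.194], 'tcp_rot': [-0.359, -3.121, 0.003], 'wrist_force': [0.217, 0.15, -0.304], 'torque': [-0.037, -0.058, 0.033], 'width': 1.001}
top pos [0.342 0.028 1.607] fwd [ 0.12 -0.   -0.99]
top mill 0.76 [286.0, 158.0, 341.0, 236.0] [0.534 0.063 0.118]
top lid 0.78 [167.0, 264.0, 199.0, 294.0] [0.288 0.517 0.025]
top lid 0.76 [212.0, 247.0, 244.0, 280.0] [0.33  0.365 0.026]
top lid 0.72 [225.0, 188.0, 254.0, 221.0] [0.526 0.321 0.026]
top lid_bar 0.91 [180.0, 212.0, 210.0, 244.0] [0.459 0.482 0.026]
top lid_bar 0.87 [214.0, 250.0, 245.0, 282.0] [0.33  0.365 0.026]
top lid_bar 0.84 [225.0, 194.0, 257.0, 223.0] [0.528 0.323 0.026]
top start_button 0.45 [295.0, 218.0, 304.0, 224.0] [0.466 0.118 0.11 ]
top tin 0.73 [426.0, 178.0, 453.0, 199.0] [ 0.57  -0.371  0.013]
top tin 0.31 [293.0, 217.0, 301.0, 223.0] [0.466 0.118 0.11 ]
side pos [ 0.174 -1.281  0.985] fwd [ 0.22  0.81 -0.54]
side mill 0.67 [292.0, 166.0, 363.0, 228.0] [0.539 0.009 0.099]
side mill 0.6 [310.0, 133.0, 321.0, 169.0] [0.611 0.431 0.071]
side lid 0.91 [242.0, 167.0, 269.0, 186.0] [0.329 0.355 0.028]
side lid 0.88 [265.0, 151.0, 290.0, 174.0] [0.453 0.468 0.028]
side lid 0.76 [228.0, 154.0, 256.0, 170.0] [0.29  0.507 0.028]
side lid_bar 0.9 [290.0, 167.0, 315.0, 188.0] [0.519 0.323 0.029]
side lid_bar 0.62 [268.0, 152.0, 289.0, 177.0] [0.455 0.468 0.028]
side lid_bar 0.48 [333.0, 160.0, 356.0, 174.0] [0.716 0.335 0.029]
side stop_button 0.6 [293.0, 169.0, 360.0, 228.0] [0.54  0.009 0.1  ]
side tin 0.94 [358.0, 266.0, 387.0, 301.0] [ 0.568 -0.352  0.038]
side tin 0.69 [290.0, 170.0, 362.0, 229.0] [0.539 0.01  0.1  ]
```

Run:
```python
import cv2
t=cv2.imread("pics/top0.png")[140:310,150:400]; cv2.imwrite("pics/a1.png",cv2.resize(t,None,fx=3.2,fy=3.2,interpolation=cv2.INTER_CUBIC))
t=cv2.imread("pics/side0.png")[120:250,215:395]; cv2.imwrite("pics/a2.png",cv2.resize(t,None,fx=4.4,fy=4.4,interpolation=cv2.INTER_CUBIC))
```

```text
(no output)
```

View pics/a1.png

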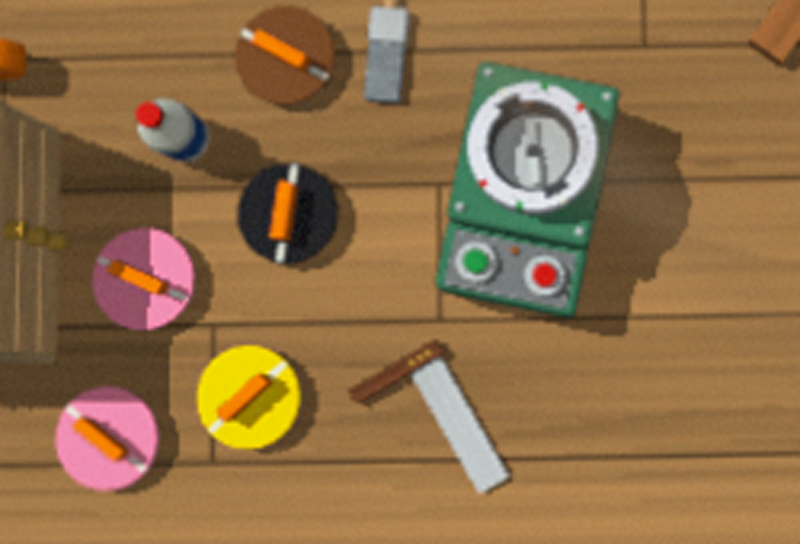

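View pics/a2.png

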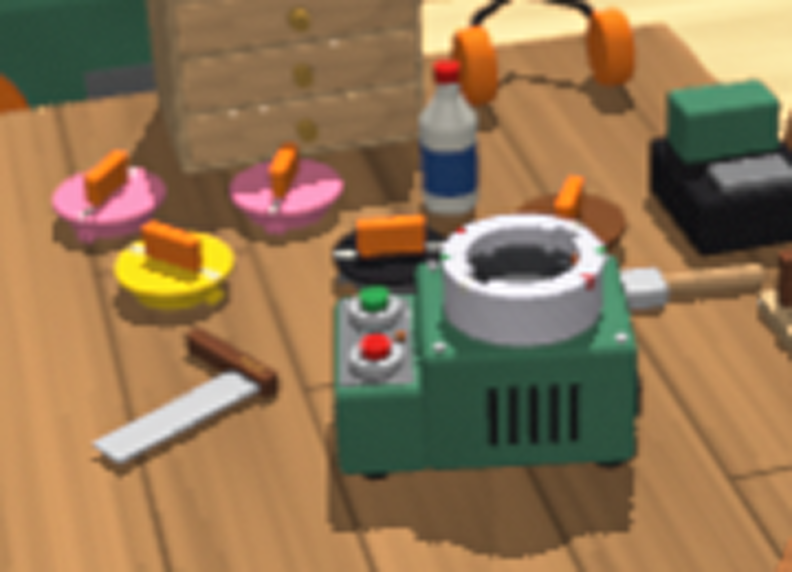

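Candidates for the lid in the top image: brown (239,157), pink (195,227) and (183,277), yellow (228,264), black rim (240,207). The description says black rim, so I choose (240,207), next to the mill. The crops show the black one clearly in both views. Now I'll take precise measurements.

```bash
cat > meas.py <<'E'
from h import *
from scipy.optimize import least_squares
def load(c,n="0"): return cv2.imread(f"pics/{c}{n}.png"),np.load(f"{c}{n}.npy")
full=np.ones((400,640),bool)
def near(P,c,r): return np.hypot(P[:,0]-c[0],P[:,1]-c[1])<r
def planeray(cam,uv,z):
    c=bot.get_calibration(cam);V=np.array(c["view"]);K=np.array(c["intrinsics"]);D=np.array(c["distortion"])
    n=cv2.undistortPoints(np.asarray(uv,float).reshape(-1,1,2),K,D)[:,0]
    d=np.c_[n,np.ones(len(n))]@V[:3,:3]; o=-V[:3,:3].T@V[:3,3]
    return o+d*((z-o[2])/d[:,2])[:,None]
if __name__=="__main__":
  for cam in ("top","side"):
    im,d=load(cam); P,uv=pts(cam,d,full); hsv=cv2.cvtColor(im,cv2.COLOR_BGR2HSV)[uv[:,1],uv[:,0]].astype(int)
    lab=near(P,(.527,.322),.075)
    H,S,Vv=hsv.T
    org=lab&(H>3)&(H<20)&(S>190)&(Vv>150)&(P[:,2]>.04)
    top=org&(P[:,2]>.052); Q=P[top]
    print(cam,"bar top n",len(Q),"z",np.percentile(P[org][:,2],[5,50,95]).round(3))
    if len(Q)>5:
        w,v=np.linalg.eigh(np.cov(Q[:,:2].T)); print(" mean",Q.mean(0).round(4),"yaw",round(np.arctan(v[1,1]/v[0,1]),3),"sd",np.sqrt(w).round(4), "ext",np.ptp(Q@np.r_[v[:,1],0]).round(3))
    blk=lab&(Vv<60)&(P[:,2]>.015)&(P[:,2]<.035); print(" rim n",blk.sum(),"z",np.percentile(P[blk][:,2],[10,50,90]).round(4))
    wh=lab&(S<60)&(Vv>150)&(P[:,2]>.015)&(P[:,2]<.04); print(" pointers",P[wh].round(3).tolist()[:12])
    m=near(P,(.57,.04),.13)&(P[:,2]>.155)&(P[:,2]<.175)
    Q=P[m]; print(" collar n",m.sum(),"z",np.percentile(Q[:,2],[10,50,90]).round(4),"bbox",Q.min(0).round(3),Q.max(0).round(3))
    f=least_squares(lambda x:np.clip(abs(np.hypot(Q[:,0]-x[0],Q[:,1]-x[1])-.055)-.009,0,None),Q[:,:2].mean(0)); print(" collar c",f.x.round(4),f.cost)
    c=f.x; mk=m&(S>110)&(Vv>60)
    for nme,k in (("green",mk&(H>40)&(H<85)),("red",mk&((H<8)|(H>172)))):
        for q,p in zip(P[k],uv[k]): print("  ",nme,q.round(3),p,"ang",round(np.arctan2(q[1]-c[1],q[0]-c[0]),3),"r",round(np.hypot(*(q[:2]-c)),3))
    for nme,k in (("start",(H>40)&(H<85)&(S>150)),("stop",((H<8)|(H>172))&(S>150))):
        k=k&near(P,(.46,.09),.07)&(P[:,2]>.1)&(P[:,2]<.125); print(" ",nme,k.sum(),P[k].mean(0).round(4))
    g=near(P,(.57,.04),.13)&(abs(P[:,2]-.12)<.006)&(H>40)&(H<90)&(S>80)
    r=cv2.minAreaRect(P[g][:,:2].astype(np.float32)); print(" housing",np.round(r[0],4),np.round(r[1],4),r[2],g.sum())
E
python3 meas.py
```

```text
top bar top n 65 z [0.046 0.056 0.063]
 mean [0.527  0.3256 0.0575] yaw -0.142 sd [0.004  0.0174] ext 0.06
 rim n 545 z [0.0205 0.025  0.0296]
 pointers [[0.577, 0.32, 0.029], [0.578, 0.318, 0.021], [0.574, 0.32, 0.027], [0.574, 0.317, 0.022], [0.57, 0.323, 0.029], [0.57, 0.319, 0.032], [0.57, 0.316, 0.03], [0.566, 0.323, 0.029], [0.567, 0.32, 0.027], [0.567, 0.317, 0.025], [0.564, 0.325, 0.02], [0.564, 0.321, 0.022]]
 collar n 588 z [0.1596 0.164  0.1682] bbox [ 0.511 -0.005  0.155] [0.64  0.12  0.174]
 collar c [0.5753 0.0572] 4.742176121140981e-06
   green [0.635 0.042 0.167] [320 166] ang -0.246 r 0.062
   green [0.514 0.07  0.164] [312 204] ang 2.943 r 0.062
   green [0.512 0.07  0.158] [312 205] ang 2.946 r 0.065
   red [0.615 0.008 0.167] [331 172] ang -0.895 r 0.064
   red [0.612 0.008 0.165] [331 173] ang -0.929 r 0.062
   red [0.613 0.004 0.164] [332 173] ang -0.958 r 0.065
   red [0.541 0.104 0.162] [301 196] ang 2.207 r 0.058
   red [0.536 0.107 0.172] [300 197] ang 2.239 r 0.063
   red [0.537 0.104 0.168] [301 197] ang 2.262 r 0.061
  start 31 [0.4647 0.1167 0.1104]
  st
[... 192 characters left out ...]
xt 0.06
 rim n 125 z [0.0226 0.0272 0.0313]
 pointers [[0.577, 0.329, 0.026], [0.576, 0.323, 0.026], [0.478, 0.336, 0.031], [0.483, 0.341, 0.027], [0.487, 0.343, 0.025], [0.492, 0.345, 0.023], [0.493, 0.329, 0.032]]
 collar n 404 z [0.1571 0.1643 0.1677] bbox [ 0.51  -0.009  0.155] [0.638 0.128 0.17 ]
 collar c [0.5738 0.0586] 0.00019543870323520635
   red [0.535 0.113 0.165] [318 172] ang 2.19 r 0.067
   red [0.536 0.106 0.169] [319 172] ang 2.242 r 0.06
   red [0.617 0.012 0.162] [349 183] ang -0.821 r 0.064
   red [0.619 0.016 0.156] [349 184] ang -0.76 r 0.062
  start 22 [0.4667 0.1184 0.1117]
  stop 29 [0.4502 0.0476 0.1111]
 housing [0.5554 0.0552] [0.1463 0.2043] 73.65260314941406 372
```

```bash
cat >> h.py <<'E'
def rel(pos,psi=None):
    """tool-axes shift and turn from measured pose to pos, tool y at world angle psi, pointing down"""
    s=bot.read_state(); R0=R.from_rotvec(s["tcp_rot"])
    y0=R0.as_matrix()[:,1]; 
    if psi is None: psi=np.arctan2(y0[1],y0[0])
    y=np.array([np.cos(psi),np.sin(psi),0]); z=np.array([0,0,-1.]); M=np.c_[np.cross(y,z),y,z]
    d=R0.inv().apply(np.array(pos)-s["tool_pos"]); a=(R0.inv()*R.from_matrix(M)).as_rotvec(degrees=True)
    return dict(dx=d[0].round(4),dy=d[1].round(4),dz=d[2].round(4),ax=a[0].round(2),ay=a[1].round(2),az=a[2].round(2))
E
python3 - <<'E'
from meas import *
im,d=load("top"); P,uv=pts("top",d,full)
A=np.array([.153,.657]);B=np.array([.465,.117]);L=B-A
t=((P[:,:2]-A)@L)/(L@L); off=np.linalg.norm(P[:,:2]-A-np.clip(t,0,1)[:,None]*L,axis=1)
for a in np.arange(0,1,.1):
    k=(t>=a)&(t<a+.1)&(off<.1); print(round(a,1),"maxz",P[k][:,2].max().round(3) if k.any() else None)
k=near(P,(.55,.45),.07)&(P[:,2]>.06); print("bottle",P[k].min(0).round(3),P[k].max(0).round(3))
k=near(P,(.5,.55),.15)&(P[:,2]>.16); print("tall",k.sum(),P[k].min(0).round(3),P[k].max(0).round(3)) if k.any() else 0
hsv=cv2.cvtColor(im,cv2.COLOR_BGR2HSV)[uv[:,1],uv[:,0]].astype(int)
for cam in ("top","side"):
    im,d=load(cam); P,uv=pts(cam,d,full);hsv=cv2.cvtColor(im,cv2.COLOR_BGR2HSV)[uv[:,1],uv[:,0]].astype(int)
    k=near(P,(.527,.323),.064)&(P[:,2]>.017)&(P[:,2]<.034)
    f=least_squares(lambda x:np.clip(np.hypot(P[k,0]-x[0],P[k,1]-x[1])-.0555,0,None),(.527,.323)); print(cam,"rim minmax",P[k].min(0).round(3),P[k].max(0).round(3),f.x.round(4))
    k=near(P,(.527,.323),.064)&(hsv[:,1]<70)&(hsv[:,2]>140)&(P[:,2]>.015)
    Q=planeray(cam,uv[k],.028); a=Q[Q[:,0]>.527].mean(0);b=Q[Q[:,0]<.527].mean(0);print(k.sum(),a.round(4),b.round(4),"mid",((a+b)/2).round(4),"yaw",np.arctan2(*(a-b)[1::-1]).round(3),np.linalg.norm(a-b).round(3))
print(rel([.153,.657,.25]),rel([.4655,.117,.25]),rel([.4655,.117,.125]))
E
```

```text
0.0 maxz 0.623
0.1 maxz 0.669
0.2 maxz 0.67
0.3 maxz 0.064
0.4 maxz 0.059
0.5 maxz 0.067
0.6 maxz 0.034
0.7 maxz 0.028
0.8 maxz 0.026
0.9 maxz 0.118
bottle [0.59  0.418 0.062] [0.619 0.47  0.154]
tall 2845 [0.371 0.563 0.16 ] [0.629 0.699 0.209]
top rim minmax [0.476 0.274 0.017] [0.582 0.381 0.034] [0.5291 0.326 ]
28 [0.5708 0.319  0.028 ] [0.485  0.3326 0.028 ] mid [0.5279 0.3258 0.028 ] yaw -0.157 0.087
side rim minmax [0.472 0.268 0.02 ] [0.579 0.375 0.034] [0.528  0.3263]
8 [0.5746 0.3241 0.028 ] [0.4866 0.3384 0.028 ] mid [0.5306 0.3312 0.028 ] yaw -0.161 0.089
{'dx': np.float64(0.0), 'dy': np.float64(-0.0004), 'dz': np.float64(-0.0548), 'ax': np.float64(0.01), 'ay': np.float64(0.0), 'az': np.float64(-0.0)} {'dx': np.float64(-0.4268), 'dy': np.float64(-0.4555), 'dz': np.float64(-0.0549), 'ax': np.float64(0.01), 'ay': np.float64(0.0), 'az': np.float64(-0.0)} {'dx': np.float64(-0.4268), 'dy': np.float64(-0.4555), 'dz': np.float64(0.0701), 'ax': np.float64(0.01), 'ay': np.float64(0.0), 'az': np.float64(-0.0)}
```

```bash
python3 -m inch '[{"dz":-0.055,"fingers":-1},{"dx":-0.06,"dy":-0.064,"dz":-0.055,"fingers":-1},{"dx":-0.427,"dy":-0.455,"dz":-0.055,"fingers":-1},{"dx":-0.427,"dy":-0.455,"dz":-0.055,"fingers":-1},{"dx":-0.427,"dy":-0.455,"dz":-0.055,"fingers":-1},{"dx":-0.427,"dy":-0.455,"dz":-0.055,"fingers":-1},{"dx":-0.427,"dy":-0.455,"dz":-0.055,"fingers":-1},{"dx":-0.427,"dy":-0.455,"dz":-0.055,"fingers":-1},{"dx":-0.427,"dy":-0.455,"dz":-0.055,"fingers":-1},{"dx":-0.427,"dy":-0.455,"dz":-0.055,"fingers":-1},{"dx":-0.427,"dy":-0.455,"dz":-0.055,"fingers":-1},{"dx":-0.427,"dy":-0.455,"dz":0.03,"fingers":-1},{"dx":-0.427,"dy":-0.455,"dz":0.06,"fingers":-1},{"dx":-0.427,"dy":-0.455,"dz":0.06,"fingers":-1}]' 40
python3 - <<'E'
from h import *
print(rel([.4655,.117,.114])); s=bot.read_state(); print(s["q"])
ims=[]
for c in ("top","side"):
    im,d=bot.read_camera(c); cv2.imwrite(f"pics/{c}1.png",im); np.save(f"{c}1.npy",d)
    u,v=proj(c,[.465,.117,.12])[0].astype(int); ims.append(cv2.resize(im[v-55:v+45,u-45:u+55],(390,390),interpolation=cv2.INTER_CUBIC))
cv2.imwrite("pics/b1.png",np.hstack(ims))
E
```

```text
{'dx': np.float64(-0.4268), 'dy': np.float64(-0.4555), 'dz': np.float64(0.0811), 'ax': np.float64(0.01), 'ay': np.float64(0.0), 'az': np.float64(-0.0)}
[ 1.30509374e+00  2.63829810e-01  1.60393186e+00 -3.77212725e-05
  1.27369627e+00 -3.68790136e-02]invalid input at $[0]: expected keys dx, dy, dz, ax, ay, az, fingers
```

View pics/b1.png

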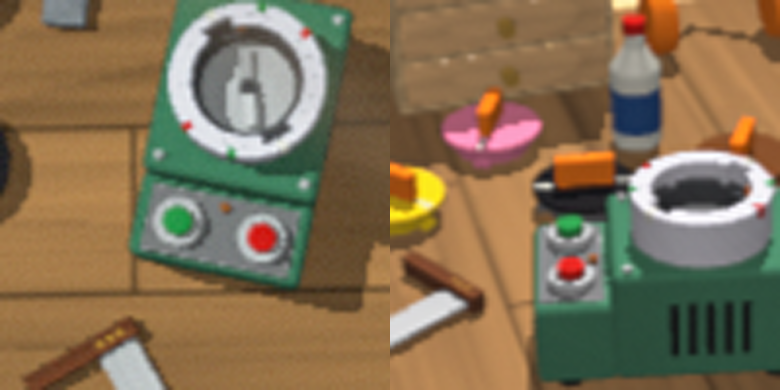

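The move was refused because every key is required in each row, so the arm hasn't moved. The picture shows the button pair clearly: green at the left of the nose, red at the right.

```bash
python3 -m inch '[{"dx":0,"dy":0,"dz":-0.055,"ax":0,"ay":0,"az":0,"fingers":-1},{"dx":-0.04,"dy":-0.043,"dz":-0.055,"ax":0,"ay":0,"az":0,"fingers":-1},{"dx":-0.427,"dy":-0.455,"dz":-0.055,"ax":0,"ay":0,"az":0,"fingers":-1},{"dx":-0.427,"dy":-0.455,"dz":-0.055,"ax":0,"ay":0,"az":0,"fingers":-1},{"dx":-0.427,"dy":-0.455,"dz":-0.055,"ax":0,"ay":0,"az":0,"fingers":-1},{"dx":-0.427,"dy":-0.455,"dz":-0.055,"ax":0,"ay":0,"az":0,"fingers":-1},{"dx":-0.427,"dy":-0.455,"dz":-0.055,"ax":0,"ay":0,"az":0,"fingers":-1},{"dx":-0.427,"dy":-0.455,"dz":-0.055,"ax":0,"ay":0,"az":0,"fingers":-1},{"dx":-0.427,"dy":-0.455,"dz":-0.055,"ax":0,"ay":0,"az":0,"fingers":-1},{"dx":-0.427,"dy":-0.455,"dz":-0.055,"ax":0,"ay":0,"az":0,"fingers":-1},{"dx":-0.427,"dy":-0.455,"dz":-0.055,"ax":0,"ay":0,"az":0,"fingers":-1},{"dx":-0.427,"dy":-0.455,"dz":-0.055,"ax":0,"ay":0,"az":0,"fingers":-1},{"dx":-0.427,"dy":-0.455,"dz":0.01,"ax":0,"ay":0,"az":0,"fingers":-1},{"dx":-0.427,"dy":-0.455,"dz":0.05,"ax":0,"ay":0,"az":0,"fingers":-1},{"dx":-0.427,"dy":-0.455,"dz":0.05,"ax":0,"ay":0,"az":0,"fingers":-1}]' 40
python3 - <<'E'
from h import *
print(rel([.4655,.117,.114])); s=bot.read_state(); print(np.round(s["q"],3))
ims=[]
for c in ("top","side"):
    im,d=bot.read_camera(c); cv2.imwrite(f"pics/{c}1.png",im); np.save(f"{c}1.npy",d)
    u,v=proj(c,[.465,.117,.12])[0].astype(int); ims.append(cv2.resize(im[v-55:v+45,u-45:u+55],(390,390),interpolation=cv2.INTER_CUBIC))
cv2.imwrite("pics/b2.png",np.hstack(ims))
E
```

```text
time: 2.68
tool_pos: [0.4617, 0.1176, 0.1414]
tcp_rot: [-0.356, -3.113, 0.003]
wrist_force: [-0.3, -0.1, 0.7]
width: -0.003
{'dx': np.float64(-0.004), 'dy': np.float64(0.0004), 'dz': np.float64(0.0274), 'ax': np.float64(-0.18), 'ay': np.float64(-0.46), 'az': np.float64(-0.0)}
[ 1.970e-01 -6.800e-02  2.069e+00  1.000e-03  1.149e+00 -1.146e+00]
```

View pics/b2.png

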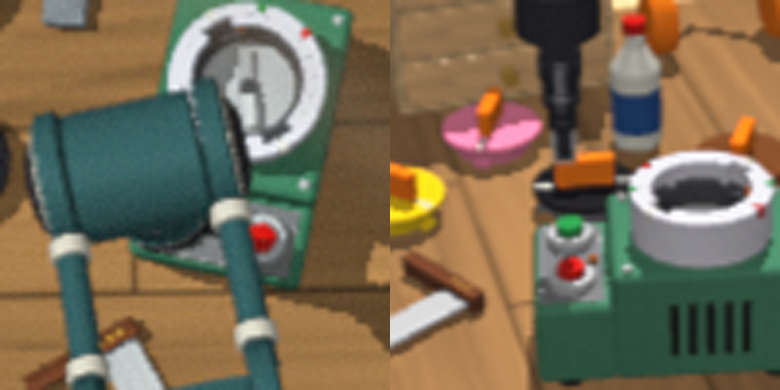

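Side view: the shut fingertips at crop (568,155) are straight above the green button at (568,225) and clear of the red one at (570,268). Pressing in small steps.

```bash
python3 -m inch '[{"dx":-0.004,"dy":0,"dz":0.015,"ax":0,"ay":-0.4,"az":0,"fingers":-1},{"dx":-0.004,"dy":0,"dz":0.025,"ax":0,"ay":-0.4,"az":0,"fingers":-1},{"dx":-0.004,"dy":0,"dz":0.031,"ax":0,"ay":-0.4,"az":0,"fingers":-1},{"dx":-0.004,"dy":0,"dz":0.035,"ax":0,"ay":-0.4,"az":0,"fingers":-1},{"dx":-0.004,"dy":0,"dz":0.038,"ax":0,"ay":-0.4,"az":0,"fingers":-1},{"dx":-0.004,"dy":0,"dz":0.039,"ax":0,"ay":-0.4,"az":0,"fingers":-1}]'
```

```text
time: 3.52
tool_pos: [0.47, 0.1174, 0.1071]
tcp_rot: [0.356, 3.114, -0.0]
wrist_force: [0.7, 0.5, 0.2]
width: -0.002
```

```bash
python3 -m inch '[{"dx":0.003,"dy":0,"dz":0.003,"ax":0,"ay":0,"az":0,"fingers":-1},{"dx":0.003,"dy":0,"dz":0.005,"ax":0,"ay":0,"az":0,"fingers":-1},{"dx":0.003,"dy":0,"dz":0.006,"ax":0,"ay":0,"az":0,"fingers":-1},{"dx":0.003,"dy":0,"dz":0.006,"ax":0,"ay":0,"az":0,"fingers":-1}]'
```

```text
time: 4.03
tool_pos: [0.4671, 0.118, 0.101]
tcp_rot: [0.356, 3.114, -0.0]
wrist_force: [0.3, -0.5, 0.4]
width: -0.005
```

Run:
```python
from h import *
s=bot.read_state(); print({k:np.round(v,3).tolist() for k,v in s.items()})
ims=[]
im,d=bot.read_camera("side"); u,v=proj("side",[.465,.117,.12])[0].astype(int); print(u,v)
for r in bot.masks_of("side","start_button"): print(r["p"],r["box"])
cv2.imwrite("pics/b3.png",cv2.resize(im[v-25:v+25,u-30:u+30],(720,600),interpolation=cv2.INTER_CUBIC))
```

```text
{'time': 4.025, 'q': [0.198, -0.028, 2.111, -0.003, 1.052, -1.144], 'joint_vel': [-0.0, -0.001, -0.001, 0.0, 0.001, 0.0], 'joint_torque': [0.006, -31.913, -33.47, -0.012, -0.043, 0.0], 'tool_pos': [0.467, 0.118, 0.101], 'tcp_rot': [0.356, 3.114, -0.0], 'wrist_force': [0.321, -0.512, 0.438], 'torque': [-0.038, 0.01, -0.007], 'width': -0.005}
299 185
0.26 [235.3, 195.9, 275.6, 225.5]
```

View pics/b3.png

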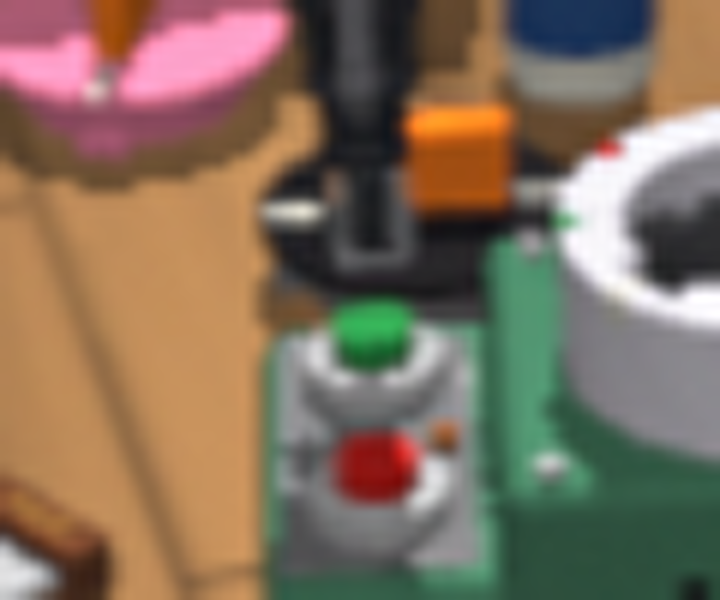

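The fingertip at crop (370,265) shows no contact with the button at crop (370,315). I'll locate the tip by depth.

Run:
```python
from h import *
im,d=bot.read_camera("side"); np.save("side2.npy",d); cv2.imwrite("pics/side2.png",im)
print(proj("side",[.467,.118,.101]),proj("side",[.467,.118,.12]))
for v in range(170,194):
    m=np.zeros((400,640),bool); m[v,298:303]=1; P,_=pts("side",d,m); print(v,[p.round(3).tolist() for p in P[[0,2,4]]],im[v,300]) if len(P)>4 else print(v,len(P))
```

```text
[[300.06328268 189.69509388]] [[299.81292082 185.20221878]]
170 [[0.455, 0.077, 0.207], [0.462, 0.075, 0.207], [0.476, 0.108, 0.186]] [33 30 28]
171 [[0.455, 0.076, 0.203], [0.462, 0.079, 0.201], [0.472, 0.093, 0.191]] [30 25 24]
172 [[0.457, 0.09, 0.192], [0.463, 0.085, 0.193], [0.47, 0.081, 0.194]] [36 33 33]
173 [[0.458, 0.092, 0.186], [0.463, 0.083, 0.191], [0.472, 0.093, 0.183]] [32 28 27]
174 [[0.461, 0.112, 0.171], [0.468, 0.108, 0.172], [0.476, 0.112, 0.168]] [39 37 34]
175 [[0.461, 0.109, 0.169], [0.466, 0.098, 0.174], [0.475, 0.11, 0.165]] [38 36 34]
176 [[0.459, 0.104, 0.167], [0.467, 0.105, 0.165], [0.474, 0.107, 0.163]] [35 34 31]
177 [[0.459, 0.104, 0.163], [0.467, 0.107, 0.16], [0.475, 0.111, 0.156]] [36 33 32]
178 [[0.461, 0.113, 0.154], [0.467, 0.107, 0.156], [0.474, 0.108, 0.154]] [35 33 31]
179 [[0.459, 0.105, 0.155], [0.467, 0.107, 0.152], [0.476, 0.119, 0.144]] [32 29 28]
180 [[0.459, 0.107, 0.149], [0.466, 0.107, 0.148], [0.475, 0.112, 0.144]] [37 35 35]
181 [[0.46, 0.113, 0.142], [0.467, 0.113, 0.14], [0.475, 0.114, 0.138]] [84 82 82]
182 [[0.497, 0.294, 0.027]
[... 296 characters left out ...]
 [ 76 138  53]
186 [[0.461, 0.124, 0.114], [0.469, 0.124, 0.113], [0.476, 0.125, 0.111]] [ 87 172  54]
187 [[0.46, 0.119, 0.113], [0.467, 0.115, 0.114], [0.474, 0.115, 0.113]] [ 89 177  55]
188 [[0.46, 0.12, 0.108], [0.467, 0.116, 0.11], [0.473, 0.113, 0.11]] [ 66 133  40]
189 [[0.458, 0.111, 0.11], [0.466, 0.113, 0.107], [0.472, 0.108, 0.109]] [46 96 25]
190 [[0.457, 0.107, 0.108], [0.464, 0.106, 0.107], [0.473, 0.113, 0.102]] [56 91 47]
191 [[0.456, 0.105, 0.105], [0.463, 0.103, 0.105], [0.471, 0.102, 0.104]] [125 127 123]
192 [[0.456, 0.104, 0.101], [0.463, 0.104, 0.1], [0.471, 0.106, 0.097]] [128 127 127]
193 [[0.457, 0.112, 0.093], [0.462, 0.097, 0.1], [0.469, 0.096, 0.1]] [118 117 118]
```

Run:
```python
from h import *
full=np.ones((400,640),bool)
for cam,n,c in (("side","0",(.153,.657)),("side","1",(.4617,.1176)),("side","2",(.467,.118)),("top","0",(.153,.657))):
    d=np.load(f"{cam}{n}.npy"); im=cv2.imread(f"pics/{cam}{n}.png"); P,uv=pts(cam,d,full)
    k=(abs(P[:,0]-c[0])<.03)&(abs(P[:,1]-c[1])<.075)&(P[:,2]>.115)&(P[:,2]<.3)
    g=im[uv[k,1],uv[k,0]].max(1)<110; Q=P[k][g]
    o=np.argsort(Q[:,2])[:10]; print(cam,n,len(Q),Q[o].round(3).tolist())
    print(" finger y ext by z:",[(round(z,2),Q[abs(Q[:,2]-z)<.005][:,:2].min(0).round(3).tolist(),Q[abs(Q[:,2]-z)<.005][:,:2].max(0).round(3).tolist()) for z in np.arange(.13,.3,.02) if (abs(Q[:,2]-z)<.005).any()])
```

```text
side 0 112 [[0.146, 0.613, 0.244], [0.142, 0.611, 0.245], [0.138, 0.608, 0.247], [0.151, 0.603, 0.247], [0.151, 0.611, 0.248], [0.173, 0.699, 0.249], [0.156, 0.705, 0.249], [0.16, 0.701, 0.249], [0.135, 0.613, 0.25], [0.168, 0.696, 0.25]]
 finger y ext by z: [(np.float64(0.25), [0.135, 0.603], [0.173, 0.705]), (np.float64(0.27), [0.133, 0.593], [0.176, 0.719]), (np.float64(0.29), [0.144, 0.584], [0.174, 0.709])]
side 1 231 [[0.487, 0.049, 0.116], [0.49, 0.06, 0.117], [0.487, 0.048, 0.121], [0.466, 0.112, 0.186], [0.469, 0.111, 0.186], [0.462, 0.109, 0.188], [0.458, 0.11, 0.189], [0.47, 0.114, 0.192], [0.469, 0.107, 0.192], [0.454, 0.104, 0.192]]
 finger y ext by z: [(np.float64(0.19), [0.454, 0.104], [0.47, 0.114]), (np.float64(0.21), [0.454, 0.101], [0.47, 0.116]), (np.float64(0.23), [0.445, 0.086], [0.478, 0.123]), (np.float64(0.25), [0.443, 0.068], [0.48, 0.112]), (np.float64(0.27), [0.439, 0.056], [0.479, 0.107]), (np.float64(0.29), [0.442, 0.075], [0.485, 0.126])]
side 2 400 [[0.488, 0.055, 0.116], [0.49, 0.06, 0.117], [0.485, 0.043, 0.12], [0.475, 0.114, 0.138], [0.458, 0.118, 
[... 265 characters left out ...]
.45, 0.081], [0.478, 0.119]), (np.float64(0.21), [0.446, 0.067], [0.484, 0.124]), (np.float64(0.23), [0.439, 0.055], [0.483, 0.129]), (np.float64(0.25), [0.448, 0.076], [0.476, 0.133]), (np.float64(0.27), [0.437, 0.077], [0.495, 0.1]), (np.float64(0.29), [0.438, 0.08], [0.496, 0.1])]
top 0 60 [[0.153, 0.607, 0.243], [0.173, 0.699, 0.244], [0.148, 0.602, 0.249], [0.154, 0.607, 0.251], [0.148, 0.604, 0.251], [0.151, 0.603, 0.253], [0.152, 0.605, 0.256], [0.149, 0.604, 0.257], [0.146, 0.604, 0.257], [0.149, 0.606, 0.261]]
 finger y ext by z: [(np.float64(0.25), [0.148, 0.602], [0.154, 0.607]), (np.float64(0.27), [0.148, 0.602], [0.154, 0.61]), (np.float64(0.29), [0.126, 0.583], [0.182, 0.725])]
```

The fingertips are consistently about 37 mm above the reported TCP: at the start (open), at the hover and now, in both cameras. XY agrees. I'll go down with force feedback, expecting contact near a reported z of 0.071.

```bash
python3 -m inch '[{"dx":0.001,"dy":0,"dz":0.008,"ax":0,"ay":0,"az":0,"fingers":-1},{"dx":0.001,"dy":0,"dz":0.016,"ax":0,"ay":0,"az":0,"fingers":-1},{"dx":0.001,"dy":0,"dz":0.022,"ax":0,"ay":0,"az":0,"fingers":-1},{"dx":0.001,"dy":0,"dz":0.025,"ax":0,"ay":0,"az":0,"fingers":-1},{"dx":0.001,"dy":0,"dz":0.025,"ax":0,"ay":0,"az":0,"fingers":-1}]'; python3 -m inch '[{"dx":0,"dy":0,"dz":0.004,"ax":0,"ay":0,"az":0,"fingers":-1},{"dx":0,"dy":0,"dz":0.004,"ax":0,"ay":0,"az":0,"fingers":-1}]';python3 -m inch '[{"dx":0,"dy":0,"dz":0.004,"ax":0,"ay":0,"az":0,"fingers":-1},{"dx":0,"dy":0,"dz":0.004,"ax":0,"ay":0,"az":0,"fingers":-1}]'
```

```text
time: 4.8
tool_pos: [0.4661, 0.1182, 0.0759]
tcp_rot: [0.356, 3.115, -0.001]
wrist_force: [-0.6, -0.3, 1.8]
width: 0.0
time: 5.05
tool_pos: [0.4667, 0.1183, 0.0723]
tcp_rot: [0.356, 3.113, -0.0]
wrist_force: [-1.0, 0.2, 3.9]
width: -0.003
time: 5.3
tool_pos: [0.467, 0.1184, 0.0702]
tcp_rot: [0.356, 3.113, -0.0]
wrist_force: [-5.8, -0.4, 15.1]
width: 0.001
```

The button is fully down: 15 N against 5 N, with a rise of about 6 mm between first contact and the stop. The contact also gives a true tip height of about the reported z + 0.032. Now release straight up and move over the lid.

```bash
python3 -m inch '[{"dx":0,"dy":0,"dz":-0.01,"ax":0,"ay":0,"az":0,"fingers":-1},{"dx":0,"dy":0,"dz":-0.06,"ax":0,"ay":0,"az":0,"fingers":-1},{"dx":0,"dy":0,"dz":-0.06,"ax":0,"ay":0,"az":0,"fingers":-1}]'
python3 - <<'E'
from h import *
print(rel([.528,.326,.12],1.414))
E
```

```text
time: 5.68
tool_pos: [0.4702, 0.1192, 0.1344]
tcp_rot: [0.355, 3.105, 0.004]
wrist_force: [0.1, 0.5, 0.2]
width: -0.001
{'dx': np.float64(-0.0094), 'dy': np.float64(0.2145), 'dz': np.float64(0.0154), 'ax': np.float64(0.22), 'ay': np.float64(0.91), 'az': np.float64(-4.07)}
```

```bash
python3 -m inch '[{"dx":-0.003,"dy":0.06,"dz":0,"ax":0.2,"ay":0.9,"az":-4,"fingers":-1},{"dx":-0.009,"dy":0.2145,"dz":0.005,"ax":0.2,"ay":0.9,"az":-4,"fingers":0.1},{"dx":-0.009,"dy":0.2145,"dz":0.005,"ax":0.2,"ay":0.9,"az":-4,"fingers":0.1},{"dx":-0.009,"dy":0.2145,"dz":0.015,"ax":0.2,"ay":0.9,"az":-4,"fingers":0.1},{"dx":-0.009,"dy":0.2145,"dz":0.03,"ax":0.2,"ay":0.9,"az":-4,"fingers":0.1},{"dx":-0.009,"dy":0.2145,"dz":0.05,"ax":0.2,"ay":0.9,"az":-4,"fingers":0.1},{"dx":-0.009,"dy":0.2145,"dz":0.05,"ax":0.2,"ay":0.9,"az":-4,"fingers":0.1}]'
python3 - <<'E'
from h import *
print(rel([.528,.326,.002],1.414))
for c in ("side","top"):
    im,d=bot.read_camera(c); cv2.imwrite(f"pics/{c}3.png",im); np.save(f"{c}3.npy",d)
u,v=proj("side",[.528,.326,.06])[0].astype(int); im=cv2.imread("pics/side3.png"); a=im[v-35:v+25,u-40:u+40]
u,v=proj("side",[.465,.117,.1])[0].astype(int);b=im[v-35:v+25,u-40:u+40]
cv2.imwrite("pics/c1.png",cv2.resize(np.hstack([a,b]),(800,300),interpolation=cv2.INTER_CUBIC))
E
```

```text
time: 6.55
tool_pos: [0.5256, 0.3235, 0.0819]
tcp_rot: [-0.249, -3.127, 0.006]
wrist_force: [-1.6, -0.5, -0.5]
width: 0.548
{'dx': np.float64(-0.0024), 'dy': np.float64(0.0032), 'dz': np.float64(0.0799), 'ax': np.float64(-0.23), 'ay': np.float64(-0.28), 'az': np.float64(-0.14)}
```

View pics/c1.png

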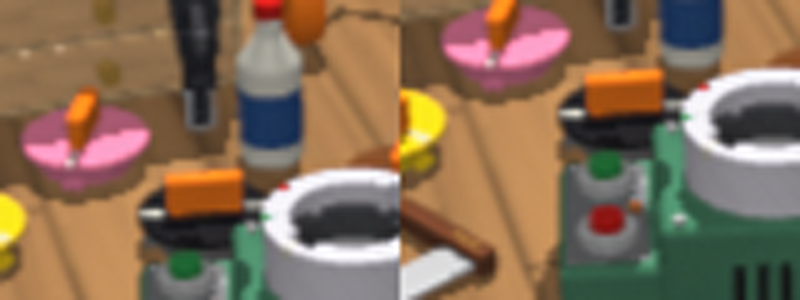

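The button is up again, red untouched, and the finger stands over the black lid's bar. Descend.

```bash
python3 -m inch '[{"dx":-0.002,"dy":0.003,"dz":0.03,"ax":0,"ay":0,"az":0,"fingers":0.1},{"dx":-0.002,"dy":0.003,"dz":0.05,"ax":0,"ay":0,"az":0,"fingers":0.1},{"dx":-0.002,"dy":0.003,"dz":0.065,"ax":0,"ay":0,"az":0,"fingers":0.1},{"dx":-0.002,"dy":0.003,"dz":0.072,"ax":0,"ay":0,"az":0,"fingers":0.1},{"dx":-0.002,"dy":0.003,"dz":0.072,"ax":0,"ay":0,"az":0,"fingers":0.1}]'
python3 - <<'E'
from h import *
print(rel([.528,.326,.002],1.414))
im,d=bot.read_camera("side"); cv2.imwrite("pics/side4.png",im); np.save("side4.npy",d)
u,v=proj("side",[.528,.326,.06])[0].astype(int); cv2.imwrite("pics/c2.png",cv2.resize(im[v-25:v+20,u-30:u+30],(720,540),interpolation=cv2.INTER_CUBIC))
E
```

```text
time: 7.28
tool_pos: [0.5299, 0.3272, 0.0124]
tcp_rot: [-0.25, -3.13, 0.002]
wrist_force: [0.0, 0.1, -0.2]
width: 0.545
{'dx': np.float64(0.0016), 'dy': np.float64(-0.0014), 'dz': np.float64(0.0104), 'ax': np.float64(-0.07), 'ay': np.float64(-0.08), 'az': np.float64(-0.15)}
```

View pics/c2.png

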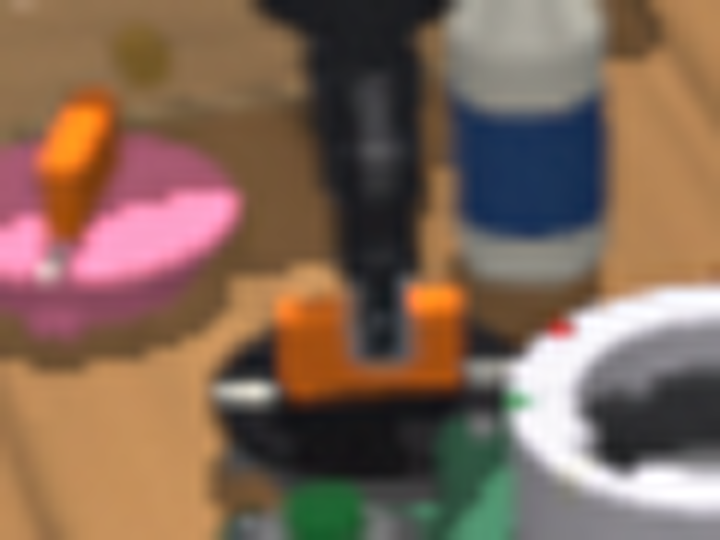

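The near finger sits in front of the orange bar, about 2 mm too far along it. Go 10 mm lower, correct that, and close.

```bash
python3 -m inch '[{"dx":0.0015,"dy":-0.0015,"dz":0.006,"ax":0,"ay":0,"az":0,"fingers":0.1},{"dx":0.0015,"dy":-0.0015,"dz":0.010,"ax":0,"ay":0,"az":0,"fingers":0.1},{"dx":0.0015,"dy":-0.0015,"dz":0.010,"ax":0,"ay":0,"az":0,"fingers":0.1}]'; python3 -m inch '[{"dx":0,"dy":0,"dz":0,"ax":0,"ay":0,"az":0,"fingers":-0.3},{"dx":0,"dy":0,"dz":0,"ax":0,"ay":0,"az":0,"fingers":-1},{"dx":0,"dy":0,"dz":0,"ax":0,"ay":0,"az":0,"fingers":-1},{"dx":0,"dy":0,"dz":0,"ax":0,"ay":0,"az":0,"fingers":-1},{"dx":0,"dy":0,"dz":0,"ax":0,"ay":0,"az":0,"fingers":-1}]' 90
```

```text
time: 7.7
tool_pos: [0.5283, 0.3261, 0.0027]
tcp_rot: [-0.25, -3.13, 0.001]
wrist_force: [-0.4, 0.4, -0.6]
width: 0.548
time: 8.32
tool_pos: [0.5287, 0.3264, 0.0032]
tcp_rot: [-0.25, -3.131, 0.0]
wrist_force: [0.5, 0.3, 3.2]
width: 0.167
```

```bash
python3 -m inch '[{"dx":0,"dy":0,"dz":-0.01,"ax":0,"ay":0,"az":0,"fingers":-1},{"dx":0,"dy":0,"dz":-0.05,"ax":0,"ay":0,"az":0,"fingers":-1},{"dx":0,"dy":0,"dz":-0.10,"ax":0,"ay":0,"az":0,"fingers":-1},{"dx":0,"dy":0,"dz":-0.15,"ax":0,"ay":0,"az":0,"fingers":-1},{"dx":0,"dy":0,"dz":-0.195,"ax":0,"ay":0,"az":0,"fingers":-1},{"dx":0,"dy":0,"dz":-0.195,"ax":0,"ay":0,"az":0,"fingers":-1}]'
python3 - <<'E'
from h import *
print(rel([.575,.0572,.20],2.058))
E
```

```text
time: 9.07
tool_pos: [0.5315, 0.3278, 0.2038]
tcp_rot: [0.249, 3.124, 0.008]
wrist_force: [0.8, -0.3, -2.5]
width: 0.165
{'dx': np.float64(-0.0858), 'dy': np.float64(-0.2603), 'dz': np.float64(0.003), 'ax': np.float64(0.17), 'ay': np.float64(0.49), 'az': np.float64(-37.04)}
```

```bash
python3 -m inch '[{"dx":-0.02,"dy":-0.06,"dz":0,"ax":0,"ay":0.4,"az":-8,"fingers":-1},{"dx":-0.04,"dy":-0.12,"dz":0,"ax":0,"ay":0.4,"az":-16,"fingers":-1},{"dx":-0.055,"dy":-0.17,"dz":0,"ax":0,"ay":0.4,"az":-24,"fingers":-1},{"dx":-0.072,"dy":-0.22,"dz":0,"ax":0,"ay":0.4,"az":-32,"fingers":-1},{"dx":-0.086,"dy":-0.26,"dz":0.002,"ax":0,"ay":0.4,"az":-37,"fingers":-1},{"dx":-0.086,"dy":-0.26,"dz":0.003,"ax":0,"ay":0.4,"az":-37,"fingers":-1},{"dx":-0.086,"dy":-0.26,"dz":0.003,"ax":0,"ay":0.4,"az":-37,"fingers":-1},{"dx":-0.086,"dy":-0.26,"dz":0.003,"ax":0,"ay":0.4,"az":-37,"fingers":-1}]'
python3 - <<'E'
from h import *
print(rel([.575,.0572,.20],2.058)); print(np.round(bot.read_state()["q"],3))
ims=[]
for c in ("side","top"):
    im,d=bot.read_camera(c); cv2.imwrite(f"pics/{c}5.png",im); np.save(f"{c}5.npy",d)
    u,v=proj(c,[.575,.057,.18])[0].astype(int); ims.append(cv2.resize(im[v-35:v+30,u-35:u+30],(400,400),interpolation=cv2.INTER_CUBIC)); print(c,u,v)
cv2.imwrite("pics/d1.png",np.hstack(ims))
E
```

```text
time: 10.07
tool_pos: [0.5746, 0.0586, 0.1992]
tcp_rot: [-0.758, 3.048, 0.005]
wrist_force: [-0.5, 0.5, -2.8]
width: 0.164
{'dx': np.float64(0.0003), 'dy': np.float64(-0.0015), 'dz': np.float64(-0.0008), 'ax': np.float64(0.19), 'ay': np.float64(0.07), 'az': np.float64(0.01)}
[ 0.056  0.078  1.812  0.004  1.251 -2.003]
side 333 174
top 315 184
```

View pics/d1.png

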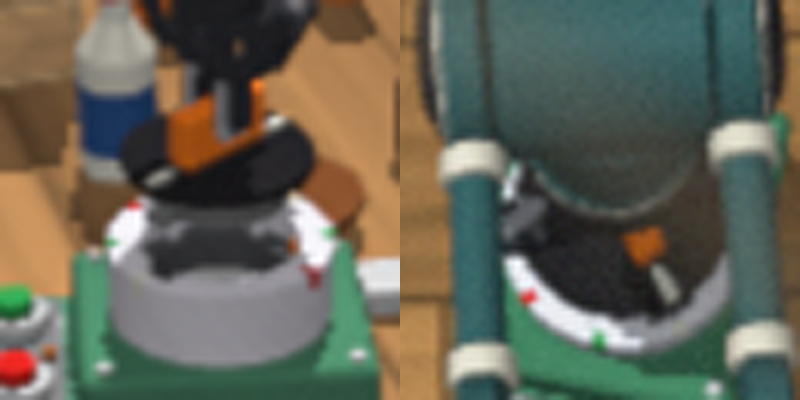

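Both views show the lid over the bowl with the pointers running toward the slots. I'll measure the lid's pose in the hand against the collar.

```bash
cat > lidm.py <<'E'
from meas import *
def run(n,z,c0):
  for cam in ("side","top"):
    im,d=load(cam,n); P,uv=pts(cam,d,full); hsv=cv2.cvtColor(im,cv2.COLOR_BGR2HSV)[uv[:,1],uv[:,0]].astype(int); H,S,V=hsv.T
    k=near(P,c0,.066)&(abs(P[:,2]-(z+.0245))<.012)&(V<75)
    f=least_squares(lambda x:np.clip(np.hypot(P[k,0]-x[0],P[k,1]-x[1])-.0555,0,None),c0)
    Q=P[k]; print(cam,"rim",k.sum(),"z",np.percentile(Q[:,2],[5,50,95]).round(4),"bbox",Q.min(0).round(3),Q.max(0).round(3),"ctr",f.x.round(4),"bboxmid",((np.percentile(Q,1,axis=0)+np.percentile(Q,99,axis=0))/2).round(4))
    # tilt
    A=np.c_[Q[:,:2]-c0,np.ones(len(Q))]; print("  plane",np.linalg.lstsq(A,Q[:,2],rcond=None)[0].round(3))
    k=near(P,c0,.066)&(S<75)&(V>135)&(abs(P[:,2]-(z+.03))<.02); X=planeray(cam,uv[k],z+.0275)
    k2=np.hypot(*(X[:,:2]-c0).T); X=X[(k2>.03)&(k2<.06)]
    for sgn in (1,-1):
        Y=X[(X[:,0]-c0[0])*sgn>0]
        if len(Y): m=Y.mean(0); print("  pointer",len(Y),m.round(4),"ang from c0",round(float(np.arctan2(sgn*(m[1]-c0[1]),sgn*(m[0]-c0[0]))),3))
    o=near(P,c0,.05)&(H>3)&(H<20)&(S>180)&(P[:,2]>z+.03); 
    if o.sum()>8: print("  bar",o.sum(),P[o].mean(0).round(4),"zmax",np.percentile(P[o][:,2],95).round(4))
    m=near(P,(.575,.057),.075)&(P[:,2]>.158)&(P[:,2]<.172)&(V>120)&(S<60);Q=P[m]
    f=least_squares(lambda x:np.clip(abs(np.hypot(Q[:,0]-x[0],Q[:,1]-x[1])-.055)-.009,0,None),(.575,.057)); print("  collar",m.sum(),f.x.round(4))
if __name__=="__main__":
    import sys; run(sys.argv[1],float(sys.argv[2]),np.array([.5746,.0586]))
E
python3 lidm.py 5 .196
```

```text
side rim 277 z [0.2183 0.2231 0.2259] bbox [0.52  0.    0.209] [0.624 0.106 0.228] ctr [0.5712 0.0547] bboxmid [0.5722 0.0512 0.2189]
  plane [0.013 0.028 0.223]
  pointer 6 [0.6146 0.0807 0.2235] ang from c0 0.505
  pointer 1 [0.5373 0.0406 0.2235] ang from c0 0.45
  bar 92 [0.563  0.0502 0.249 ] zmax 0.3022
  collar 243 [0.5736 0.0592]
top rim 351 z [0.2175 0.2223 0.2276] bbox [0.52  0.006 0.214] [0.598 0.106 0.232] ctr [0.5725 0.056 ] bboxmid [0.5567 0.0548 0.2228]
  plane [0.003 0.008 0.223]
  pointer 3 [0.5848 0.1094 0.2235] ang from c0 1.373
  pointer 9 [0.5349 0.0792 0.2235] ang from c0 -0.48
  bar 23 [0.5505 0.0448 0.2509] zmax 0.2573
  collar 146 [0.5748 0.0568]
```

```bash
cat > fit.py <<'E'
from meas import *
import sys
from scipy.optimize import minimize
from scipy.ndimage import map_coordinates
def score(g,cam,c,r,z,a,s):
    def ring(rr): return proj(cam,np.c_[c[0]+rr*np.cos(a),c[1]+rr*np.sin(a),np.full(len(a),z)])
    f=lambda p:map_coordinates(g,[p[:,1],p[:,0]],order=1)
    return np.mean(np.clip(s*(f(ring(r+.002))-f(ring(r-.002))),-40,60))
def fit(cam,n,r,z,a0,a1,s,c0):
    g=cv2.cvtColor(cv2.imread(f"pics/{cam}{n}.png"),cv2.COLOR_BGR2GRAY).astype(float); a=np.linspace(a0,a1,120)
    best=max(((score(g,cam,(c0[0]+i*.001,c0[1]+j*.001),r,z,a,s),i,j) for i in range(-8,9) for j in range(-8,9)))
    x=minimize(lambda c:-score(g,cam,c,r,z,a,s),(c0[0]+best[1]*.001,c0[1]+best[2]*.001),method="Nelder-Mead",options=dict(xatol=1e-4,initial_simplex=[(c0[0]+best[1]*.001+i,c0[1]+best[2]*.001+j) for i,j in((0,0),(.001,0),(0,.001))]))
    return x.x.round(4),round(-x.fun,1)
if __name__=="__main__":
    pi=np.pi
    print("collar outer top0",fit("top","0",.064,.165,0,2*pi,-1,(.575,.057)),"mouth",fit("top","0",.046,.165,0,2*pi,1,(.575,.057)))
    print("collar side0 outer",fit("side","0",.064,.165,pi*.0,pi*1.0,-1,(.575,.057)),"mouth",fit("side","0",.046,.165,0,2*pi,1,(.575,.057)))
    print("lid0 top",fit("top","0",.0555,.027,0,2*pi,1,(.528,.326)),"side upper",fit("side","0",.0555,.027,0,1.2*pi,1,(.528,.326)))
    print("lid5 side",fit("side","5",.0555,.216,-pi*1.1,.1*pi,1,(.5746,.0586)))
    print("lid5 top",fit("top","5",.0555,.223,pi*.75,pi*1.3,1,(.5746,.0586)))
E
python3 fit.py
```

```text
collar outer top0 (array([0.5746, 0.0568]), np.float64(57.1)) mouth (array([0.5732, 0.0557]), np.float64(50.6))
collar side0 outer (array([0.5763, 0.0618]), np.float64(53.5)) mouth (array([0.5763, 0.061 ]), np.float64(45.4))Traceback (most recent call last):
  File "fit.py", line 18, in <module>
    print("lid0 top",fit("top","0",.0555,.027,0,2*pi,1,(.528,.326)),"side upper",fit("side","0",.0555,.027,0,1.2*pi,1,(.528,.326)))
                     ~~~^^^^^^^^^^^^^^^^^^^^^^^^^^^^^^^^^^^^^^^^^^^
  File "fit.py", line 11, in fit
    best=max(((score(g,cam,(c0[0]+i*.001,c0[1]+j*.001),r,z,a,s),i,j) for i in range(-8,9) for j in range(-8,9)))
  File "fit.py", line 11, in <genexpr>
    best=max(((score(g,cam,(c0[0]+i*.001,c0[1]+j*.001),r,z,a,s),i,j) for i in range(-8,9) for j in range(-8,9)))
               ~~~~~^^^^^^^^^^^^^^^^^^^^^^^^^^^^^^^^^^^^^^^^^^^
  File "fit.py", line 8, in score
    return np.mean(np.clip(s*(f(ring(r+.002))-f(ring(r-.002))),-40,60))
                                ~~~~^^^^^^^^
  File "fit.py", line 6, in ring
    def ring(rr): return proj(cam,np.c_[c[0]+rr*np.cos(a),c[1]+rr*np.sin(a),np.full(len(a),z)])
                         ~~~~^^^^^^^^^^^^^^^^^^^^^^^^^^^^^^^^^^^^^^^^^^^^^^^^^^^^^^^^^^^^^^^^^^
  File "h.py", line 11, in proj
    c=bot.get_calibration(cam); V=np.array(c["view"])
ValueError: time passes only in moves, steps and waits
```

```bash
sed -i 's/bot.get_calibration(cam)/cal(cam)/' h.py meas.py
cat >> h.py <<'E'
import os,pickle
def cal(cam):
    f=f"cal_{cam}.pkl"
    if cam not in _C:
        if not os.path.exists(f): pickle.dump(bot.get_calibration(cam),open(f,"wb"))
        _C[cam]=pickle.load(open(f,"rb"))
    return _C[cam]
_C={}
E
python3 fit.py
```

```text
collar outer top0 (array([0.5746, 0.0568]), np.float64(57.1)) mouth (array([0.5732, 0.0557]), np.float64(50.6))
collar side0 outer (array([0.5763, 0.0618]), np.float64(53.5)) mouth (array([0.5763, 0.061 ]), np.float64(45.4))
lid0 top (array([0.5279, 0.3247]), np.float64(29.6)) side upper (array([0.5265, 0.3281]), np.float64(24.0))
lid5 side (array([0.5752, 0.0616]), np.float64(33.2))
lid5 top (array([0.5717, 0.0554]), np.float64(52.2))
```

Relative to the collar, the lid needs only about (+1.6, +0.5) mm by both cameras, and its yaw is 0.48 against the wanted 0.487. Lowering with force checks.

```bash
python3 -m inch '[{"dx":-0.0016,"dy":-0.0003,"dz":0.015,"ax":0,"ay":0,"az":0,"fingers":-1},{"dx":-0.0016,"dy":-0.0003,"dz":0.026,"ax":0,"ay":0,"az":0,"fingers":-1},{"dx":-0.0016,"dy":-0.0003,"dz":0.028,"ax":0,"ay":0,"az":0,"fingers":-1}]'
python3 - <<'E'
from h import *
print(rel([.5762,.0591,.163],2.058),rel([.5762,.0591,.148],2.058))
E
```

```text
time: 10.55
tool_pos: [0.575, 0.0594, 0.1695]
tcp_rot: [0.759, -3.046, -0.006]
wrist_force: [0.3, -0.8, -1.1]
width: 0.164
{'dx': np.float64(-0.0009), 'dy': np.float64(-0.0009), 'dz': np.float64(0.0065), 'ax': np.float64(0.24), 'ay': np.float64(-0.07), 'az': np.float64(0.06)} {'dx': np.float64(-0.0009), 'dy': np.float64(-0.0009), 'dz': np.float64(0.0215), 'ax': np.float64(0.24), 'ay': np.float64(-0.07), 'az': np.float64(0.06)}
```

```bash
python3 -m inch '[{"dx":-0.001,"dy":-0.001,"dz":0.005,"ax":0.2,"ay":0,"az":0,"fingers":-1},{"dx":-0.001,"dy":-0.001,"dz":0.007,"ax":0.2,"ay":0,"az":0,"fingers":-1}]'; python3 -m inch '[{"dx":0,"dy":0,"dz":0.003,"ax":0,"ay":0,"az":0,"fingers":-1},{"dx":0,"dy":0,"dz":0.005,"ax":0,"ay":0,"az":0,"fingers":-1}]'
```

```text
time: 10.8
tool_pos: [0.5762, 0.059, 0.162]
tcp_rot: [0.759, -3.047, -0.001]
wrist_force: [-0.4, -0.1, -1.4]
width: 0.161
time: 11.05
tool_pos: [0.5762, 0.0589, 0.1569]
tcp_rot: [0.759, -3.047, -0.001]
wrist_force: [-0.2, -0.4, -1.6]
width: 0.164
```

```bash
python3 -m inch '[{"dx":0,"dy":0,"dz":0.003,"ax":0,"ay":0,"az":0,"fingers":-1},{"dx":0,"dy":0,"dz":0.006,"ax":0,"ay":0,"az":0,"fingers":-1}]'; python3 -m inch '[{"dx":0,"dy":0,"dz":0.002,"ax":0,"ay":0,"az":0,"fingers":-1},{"dx":0,"dy":0,"dz":0.003,"ax":0,"ay":0,"az":0,"fingers":-1}]'
```

```text
time: 11.3
tool_pos: [0.5763, 0.0589, 0.1509]
tcp_rot: [0.759, -3.047, -0.001]
wrist_force: [-0.3, 0.3, -1.4]
width: 0.163
time: 11.55
tool_pos: [0.5762, 0.0589, 0.1482]
tcp_rot: [0.759, -3.047, -0.001]
wrist_force: [-3.1, 0.2, 4.0]
width: 0.162
```

Seated: contact at a reported 0.148, as predicted. Turn clockwise in stages.

```bash
python3 -m inch '[{"dx":0,"dy":0,"dz":0,"ax":0,"ay":0,"az":4,"fingers":-1},{"dx":0,"dy":0,"dz":0,"ax":0,"ay":0,"az":8,"fingers":-1},{"dx":0,"dy":0,"dz":0,"ax":0,"ay":0,"az":12,"fingers":-1},{"dx":0,"dy":0,"dz":0,"ax":0,"ay":0,"az":12,"fingers":-1}]'
python3 - <<'E'
from h import *
s=bot.read_state(); y=R.from_rotvec(s["tcp_rot"]).as_matrix()[:,1]; print("psi-pi/2",np.arctan2(y[1],y[0])-np.pi/2,"torque",s["torque"])
print(rel([.5762,.0589,.148],1.358))
E
```

```text
time: 12.05
tool_pos: [0.5762, 0.0596, 0.1483]
tcp_rot: [0.437, -3.109, -0.002]
wrist_force: [-0.7, 3.6, -0.9]
width: 0.165
psi-pi/2 0.279546614496913 torque [0.51192508 0.10934579 0.08314558]
{'dx': np.float64(0.0002), 'dy': np.float64(-0.0007), 'dz': np.float64(0.0003), 'ax': np.float64(0.06), 'ay': np.float64(-0.1), 'az': np.float64(28.21)}
```

```bash
python3 -m inch '[{"dx":0,"dy":0,"dz":0,"ax":0,"ay":0,"az":5,"fingers":-1},{"dx":0,"dy":0,"dz":0,"ax":0,"ay":0,"az":10,"fingers":-1},{"dx":0,"dy":0,"dz":0,"ax":0,"ay":0,"az":15,"fingers":-1},{"dx":0,"dy":0,"dz":0,"ax":0,"ay":0,"az":20,"fingers":-1},{"dx":0,"dy":0,"dz":0,"ax":0,"ay":0,"az":25,"fingers":-1},{"dx":0,"dy":0,"dz":0,"ax":0,"ay":0,"az":25,"fingers":-1}]'
python3 - <<'E'
from h import *
s=bot.read_state(); y=R.from_rotvec(s["tcp_rot"]).as_matrix()[:,1]; print("psi-pi/2",np.arctan2(y[1],y[0])-np.pi/2,"torque",s["torque"])
ims=[]
for c in ("side","top"):
    im,d=bot.read_camera(c); cv2.imwrite(f"pics/{c}6.png",im); np.save(f"{c}6.npy",d)
    u,v=proj(c,[.575,.057,.17])[0].astype(int); ims.append(cv2.resize(im[v-28:v+28,u-28:u+28],(400,400),interpolation=cv2.INTER_CUBIC)); print(c,u,v)
cv2.imwrite("pics/e1.png",np.hstack(ims))
E
python3 lidm.py 6 .145
```

```text
time: 12.8
tool_pos: [0.5767, 0.0604, 0.1485]
tcp_rot: [-0.243, -3.132, -0.003]
wrist_force: [1.4, 3.6, -3.4]
width: 0.165
psi-pi/2 -0.15459701640459067 torque [ 0.71477336 -0.23586962  0.14673987]
side 333 176
top 315 184
side rim 217 z [0.1685 0.1723 0.1757] bbox [0.524 0.003 0.164] [0.625 0.103 0.177] ctr [0.5738 0.0577] bboxmid [0.575  0.0524 0.1717]
  plane [ 0.    -0.001  0.172]
  pointer 17 [0.6232 0.0485 0.1725] ang from c0 -0.204
  pointer 27 [0.5254 0.068  0.1725] ang from c0 -0.188
  bar 124 [0.5702 0.057  0.2096] zmax 0.3418
  collar 163 [0.5749 0.0526]
top rim 314 z [0.1658 0.1708 0.1756] bbox [0.522 0.009 0.162] [0.584 0.11  0.179] ctr [0.5746 0.0586] bboxmid [0.5533 0.0591 0.1711]
  plane [-0.007  0.005  0.171]
  pointer 6 [0.5809 0.1141 0.1725] ang from c0 1.457
  pointer 90 [0.5351 0.0768 0.1725] ang from c0 -0.432
  bar 25 [0.5505 0.0618 0.1987] zmax 0.2067
  collar 144 [0.5785 0.0566]
```

View pics/e1.png

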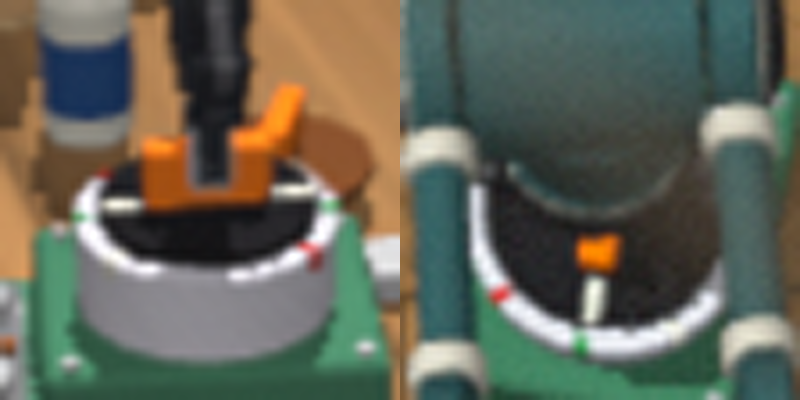

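The lid is seated flat (rim at z 0.172). In the top crop the pointer (590,318) is about 3° short of the green mark (582,345), which agrees with the tool yaw of -0.155 against the mill's -0.213. Last 3.4°.

```bash
python3 -m inch '[{"dx":0,"dy":0,"dz":0,"ax":0,"ay":0,"az":2,"fingers":-1},{"dx":0,"dy":0,"dz":0,"ax":0,"ay":0,"az":3.4,"fingers":-1},{"dx":0,"dy":0,"dz":0,"ax":0,"ay":0,"az":3.4,"fingers":-1},{"dx":0,"dy":0,"dz":0,"ax":0,"ay":0,"az":3.4,"fingers":-1},{"dx":0,"dy":0,"dz":0,"ax":0,"ay":0,"az":3.4,"fingers":-1}]'
python3 - <<'E'
from h import *
s=bot.read_state(); y=R.from_rotvec(s["tcp_rot"]).as_matrix()[:,1]; print("yaw",np.arctan2(y[1],y[0])-np.pi/2,"torque",s["torque"])
ims=[]
for c in ("side","top"):
    im,d=bot.read_camera(c); cv2.imwrite(f"pics/{c}7.png",im); np.save(f"{c}7.npy",d)
    u,v=proj(c,[.575,.057,.17])[0].astype(int); ims.append(cv2.resize(im[v-28:v+28,u-28:u+28],(400,400),interpolation=cv2.INTER_CUBIC))
cv2.imwrite("pics/e2.png",np.hstack(ims))
from meas import planeray
for n in "67":   # pointers and green marks straight from pixels
  for cam in ("side","top"):
    im=cv2.imread(f"pics/{cam}{n}.png"); H,S,V=[x.astype(int) for x in cv2.split(cv2.cvtColor(im,cv2.COLOR_BGR2HSV))]
    vv,uu=np.mgrid[:400,:640]; uv=np.c_[uu.ravel(),vv.ravel()]; X=planeray(cam,uv,.172)[:,:2]; c=np.array([.575,.058]) if cam=="top" else np.array([.5763,.0614])
    r=np.hypot(*(X-c).T); k=(r>.036)&(r<.05)&((S<80)&(V>130)).ravel(); a=np.arctan2(*(X-c).T[::-1])
    kk=k&(abs((a+.2+np.pi/2)%np.pi-np.pi/2)<.35)
    for f in (1,-1):
        m=kk&((X[:,0]-c[0])*f>0)
        if m.any(): print(n,cam,f,m.sum(),X[m].mean(0).round(4),np.arctan2(*(f*(X[m].mean(0)-c))[::-1]).round(3))
E
```

```text
time: 13.52
tool_pos: [0.5768, 0.0602, 0.1485]
tcp_rot: [-0.335, -3.123, -0.003]
wrist_force: [1.3, 3.3, -3.2]
width: 0.163
yaw -0.2136823717003451 torque [ 0.79378808 -0.36924652  0.14485073]
6 side 1 8 [0.6185 0.055 ] -0.151
6 side -1 8 [0.5349 0.0674] -0.145
6 top -1 12 [0.533  0.0635] -0.13
7 side 1 8 [0.6185 0.055 ] -0.151
7 side -1 4 [0.5359 0.0708] -0.228
7 top -1 12 [0.5336 0.0661] -0.194
```

View pics/e2.png

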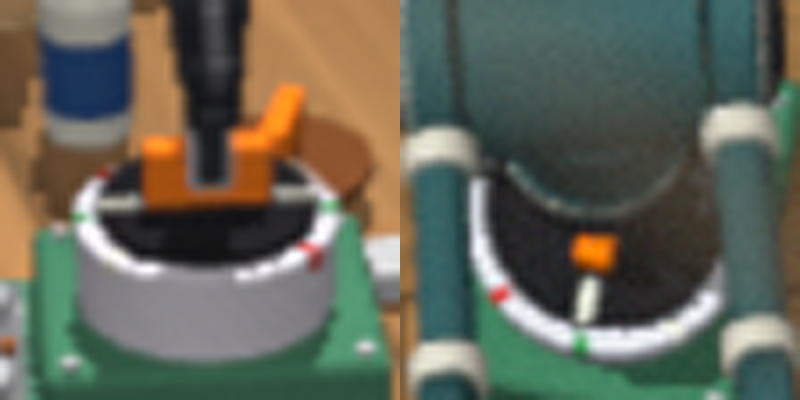

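In the top crop the pointer (592,280)–(585,318) now runs into the green mark (582,345). The side view shows the pointers level with both green marks, well away from red, and the pointer turned with the tool, so the grip is not slipping. Handing in.

```bash
python3 -c "
from workcell import bot
print(bot.finish_job())"
```

```text
the job is handed in; nothing more can be done
None
```

The mill is switched on, and the job is handed in with the arm still holding the lid at the green marks.

- **Start button:** I pressed the green button straight down to its stop, at 15 N against the 5 N it needs, then let it go. A later picture showed it up again, with the red button untouched.
- **Lid:** I took the black-rimmed lid and left the brown, pink and yellow look-alikes alone. It went straight down at the white marks with almost no side force. The rim then measured 0.172 m over the bench, which is home.
- **Turn:** I turned it clockwise to a tool yaw of -0.214 rad; the mill's yaw measured about -0.213.
- **Last checks:** At 13.5 s the pointers lined up with the green marks in both views, well short of red. Wrist forces were under 5 N, the torque reading about the axis was 0.145 N m, and the lid was not slipping in the grip.

**Checks that disagreed:**
- **Fingertip height:** the tips stood about 32 to 37 mm above the reported TCP height. I found this at the button, when the first approach did not reach it, and worked from contact and the pictures after that.
- **Camera positions:** the two cameras differed by up to about 5 mm on the collar, so I aligned the lid to the collar within each view.
- **Final pointer angle:** single-pointer readings ranged from -0.15 to -0.23 rad, so the final angle is good to about 0.05 rad.
- **Spring torque:** the reading is somewhat below the 0.20 N m given for the green marks.
- **Bystanders:** I did not measure them again at the end.

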